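Turn over the ink palette against the fence

ROBOT

A 7-joint arm with a two-finger parallel gripper is mounted at the origin on the work surface. World frame = base frame: x ahead of the robot, y to its left, z up, the work surface at z = 0. Lengths are in mm, angles in rad, forces in N, time in s.
With the tool pointing down it reaches from about 425 to 875 mm from the base axis. Payload 4.7 kg.
Tool frame: the origin (TCP) lies at the very end of the fingers, on their centre line; the grasp point (between the pads) lies 19 mm behind it; z points along the fingers, x is the direction in which the jaws open and shut, and the axes are right-handed (so a half turn about z gives the same grasp; the last joint's range is limited). The gripper opens to 87 mm and grips with 3 to 60 N. Pads are 19 mm wide; open, the fingers measure 117 mm over their backs; the gripper's body (75 mm by 190 mm) begins 51 mm behind the grasp point.
Start: joints at [1.262, 0.321, -0.07, 1.45, 0.023, 1.371, -0.057], TCP at [206.175, -616.456, 222.587] pointing down, gripper open.
Joint ranges: [-2.86, 2.86], [-0.3, 2.09], [-1.38, 1.24], [0.06, 2.45], [-1.56, 4.7], [0.09, 2.05], [-2.69, 2.69]. Speed limits (rad/s): [2.57, 2.57, 3.14, 3.14, 3.14, 3.14, 3.14].

INTERFACE

Orientations are given as [roll, pitch, yaw] about the fixed x, y, z axes, in that order (R = Rz(yaw) Ry(pitch) Rx(roll)).
In Python, from cell import env, jaws, planner, optics, workorder, read_clock, read_q, read_qd, read_tau, read_tool_pos, read_ee_rot, read_wrist_force, read_moment, read_width gives the robot as it stands. Calls block until the motion is done:
- env.move_ptp(position, orientation): joint-space move of the TCP to a pose.
- env.move_linear(position, attitude=None, rate=150): straight line of the TCP; attitude=None keeps the orientation; rate is the mean speed in mm/s.
- env.set_joints(angles): joint-space move.
- jaws.move_gripper(opening, f_grip=None): finger opening in mm; f_grip is the grip in N (None keeps the last); returns when the fingers have stopped.
- env.dwell(seconds).
- planner.inverse_kinematics(position, orientation): joint angles nearest the present ones, or None.
- optics.snapshot(name): name is "side" or "top"; returns the picture (400x640x3 uint8, blue, green, red); there is no depth.
- optics.get_calibration(name): a dict with "fx", "fy", "cx", "cy" (pixels), "origin" and "orientation" of the camera in the world. Camera axes: x right, y up, looking along -z (the intrinsics and any distortion apply to the point x, -y, -z); pixel columns grow to the right and rows downward; lengths in mm; the calibration is good to about 2 mm. A picture is of the moment at which its call begins. get_calibration takes no time and is no camera call.
A pose or a line that the arm cannot do raises env.IKError and nothing moves.
- workorder.job_done(): hands the job in, once; it reports no verdict.
Readings, each from a call of its own:
- read_clock(): time.
- read_q(): joint angles.
- read_qd(): joint speeds.
- read_tau(): joint torques, N m.
- read_tool_pos(): TCP position.
- read_ee_rot(): TCP orientation.
- read_wrist_force(): force on the tool from outside, world axes, zero at the start.
- read_moment(): the same for the moment, N m.
- read_width(): finger opening in mm.
Only numpy, scipy, OpenCV 4.12 (cv2) and the standard library are available. Lean on these libraries where they do the work, as an engineer would, in place of code of your own. Each camera call takes 0.05 s, during which the arm holds its last target. There are 200 camera calls.

TASK

Of the two aluminium ink palettes on the tattoo bench, one lies face down with its wells hidden. Push it along the table up against the sloping fence until it leans there on its own edge, then tip it back over by its upper edge so that it lies flat on the table in front of the fence, wells up. Leave the other palette where it is.

Things in the scene. Friction and masses are not known exactly. Their poses are not given: they have to be found in the camera images.
- palette: Ink palette to turn over: aluminium plate 100 x 76 x 16 mm (x, y, z), 0.28 kg, the two short ends rounded, six round wells (19 mm wide) in one large face. Starts wells down, plain face on top. Origin: centre of the wells face. z points out of the plain face: up at the start, down once turned over. Its x axis starts within 9 degrees of the fence's; it begins 15 to 40 mm short of its toe.
- spare: Second palette of the same make and size, about 160 mm from the first along the fence, on either side (centre to centre), already wells up with its six wells showing. To be left alone. Origin: centre of its underside; z up.
- fence: Fixed fence of polished, slippery folded steel, 320 mm long, 58 mm high. Front face curves up and away from the robot: 40 degrees from the table to z = 8 mm, 55 to 26 mm, 75 to the top. A plate pushed to the toe rides up and stays leaning, about 30 mm above the top. Free space behind. Origin: middle of the toe. y along the toe; x level, the push direction; top edge at x = 31 to 35 mm.

How it is judged (in metres and radians):
On the way:
1. the palette leans against the fence, steeper than 40 degrees (angle between palette's own z axis and vertical between 0.7 and 1.75 rad and contact force between palette and fence above 0.03 N), for 0.2 s.
At the end, for the whole second after the job is handed in: The palette lies at rest flat on the table (within 10 degrees), wells up, in front of the fence with its centre 20 to 170 mm before the toe; the spare palette is within 20 mm of where it was and still wells up (angle between palette's own z axis and vertical above 2.97 rad and height (world z) of palette between 0.006 and 0.026 m and x of palette in the frame of fence between -0.17 and -0.02 m and linear speed of palette below 0.02 m/s and angular speed of palette below 0.2 rad/s and distance of spare from where it was at the start of the episode below 0.02 m and angle between spare's own z axis and vertical below 0.17 rad); the robot touches nothing.
It fails at once if the other palette is pushed more than 20 mm or tipped up (distance of spare from where it was at the start of the episode above 0.02 m or angle between spare's own z axis and vertical above 0.35 rad).
It also fails if it takes over 43 s, if anything falls off the work surface, if the arm or the gripper's body presses on something with over 40 N, if the wrist force passes 120 N, or if a joint passes its speed limit or range.

## Working session

There is one attempt and no reset: what is moved stays moved. The work goes in short steps, each a Python script; the robot and the scene stay as the last script left them, time stands still between calls to the robot, and variables do not carry over. Pictures are saved under pics/ and viewed, about 8 in all and at most 12, crops included, and the job is handed in when it is done.

```bash
ls; mkdir -p pics; python3 - <<'E'
from cell import *
import cv2
for n in("top","side"):
    c=optics.get_calibration(n);print(n,c)
    cv2.imwrite(f"pics/{n}0.png",optics.snapshot(n))
print(read_clock(),read_tool_pos(),read_ee_rot(),read_width())
E
```

```text
pics
top {'fx': 388.20866213034463, 'fy': 388.20866213034463, 'cx': 315.4965812295946, 'cy': 203.17533201423353, 'origin': array([432.7577297 ,  31.81056299, 681.73549221]), 'orientation': array([ 0.17888167, -0.02662459, -1.55434995])}
side {'fx': 519.4224919263122, 'fy': 519.4224919263122, 'cx': 326.68879520051973, 'cy': 202.05968341053088, 'origin': array([222.1800092 , 360.77601963, 502.91173882]), 'orientation': array([ 0.80419133,  0.00409198, -2.37809575])}
0.1 [ 205.94699425 -616.00189821  221.58939436] [ 3.14148855e+00  1.66705185e-03 -1.24806409e+00] 87.02143316620148
```

View pics/top0.png

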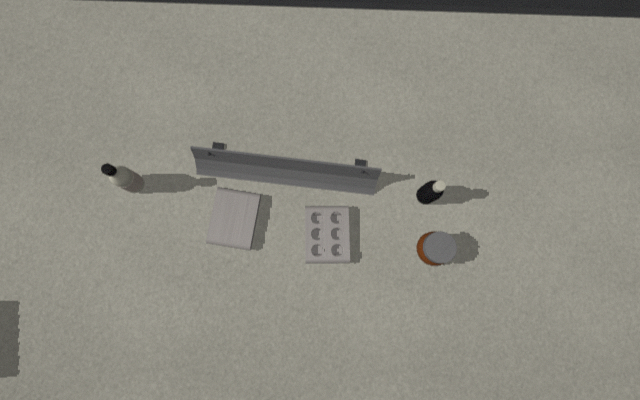

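View pics/side0.png

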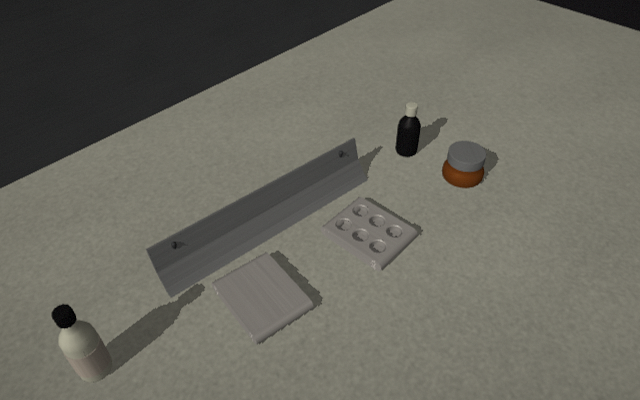

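Top view: the plain palette has corners at about (220,188), (261,194), (252,249) and (207,243). The spare is at about (328,235), and the fence toe runs from about (197,175) to (376,193). I'll convert these to world positions.

```bash
cat > h.py <<'E'
from cell import *
import numpy as np, cv2
from scipy.spatial.transform import Rotation as R
def ray(n,uv,z):
    c=optics.get_calibration(n)
    d=R.from_euler('xyz',c['orientation']).apply([(uv[0]-c['cx'])/c['fx'],-(uv[1]-c['cy'])/c['fy'],-1])
    o=c['origin']; return (o+d*(z-o[2])/d[2]).round(1)
def crop(n,name,r,k):
    im=optics.snapshot(n); x0,x1,y0,y1=r
    cv2.imwrite(f"pics/{name}.png",cv2.resize(im[y0:y1,x0:x1],None,fx=k,fy=k,interpolation=cv2.INTER_CUBIC))
E
python3 - <<'E'
from h import *
for n,z,ps in [("top",16,[(220,188),(261,194),(252,249),(207,243)]),("top",16,[(305,207),(350,206),(351,263),(306,263)]),("top",0,[(197,175),(376,193)]),("top",58,[(191,147),(381,168)]),
 ("side",16,[(213,285),(268,254),(313,300),(258,335)]),("side",0,[(171,295),(368,178)]),("side",58,[(149,249),(355,139)])]:
    print(n,z,[list(ray(n,p,z)) for p in ps])
im=cv2.imread("pics/top0.png");cv2.imwrite("pics/c0.png",cv2.resize(im[135:275,180:390],None,fx=3.8,fy=3.8,interpolation=cv2.INTER_CUBIC))
E
```

```text
top 16 [[np.float64(576.8), np.float64(183.1), np.float64(16.0)], [np.float64(567.7), np.float64(111.4), np.float64(16.0)], [np.float64(472.0), np.float64(122.7), np.float64(16.0)], [np.float64(480.8), np.float64(199.3), np.float64(16.0)]]
top 16 [[np.float64(546.3), np.float64(34.2), np.float64(16.0)], [np.float64(549.7), np.float64(-44.2), np.float64(16.0)], [np.float64(451.4), np.float64(-46.0), np.float64(16.0)], [np.float64(450.1), np.float64(30.5), np.float64(16.0)]]
top 0 [[np.float64(603.2), np.float64(229.1), np.float64(0.0)], [np.float64(577.3), np.float64(-93.0), np.float64(0.0)]]
top 58 [[np.float64(636.3), np.float64(225.6), np.float64(58.0)], [np.float64(607.8), np.float64(-91.3), np.float64(58.0)]]
side 16 [[np.float64(573.0), np.float64(188.0), np.float64(16.0)], [np.float64(561.9), np.float64(112.7), np.float64(16.0)], [np.float64(474.1), np.float64(122.8), np.float64(16.0)], [np.float64(484.9), np.float64(195.3), np.float64(16.0)]]
side 0 [[np.float64(608.7), np.float64(225.4), np.float64(0.0)], [np.float64(576.0), np.float64(-93.4), np.float64(0.0)]]
side 58 [[np.float64(635.8), np.float64(221.9), np.float64(58.0)], [np.float64(602.7), np.float64(-92.0), np.float64(58.0)]]
```

View pics/c0.png

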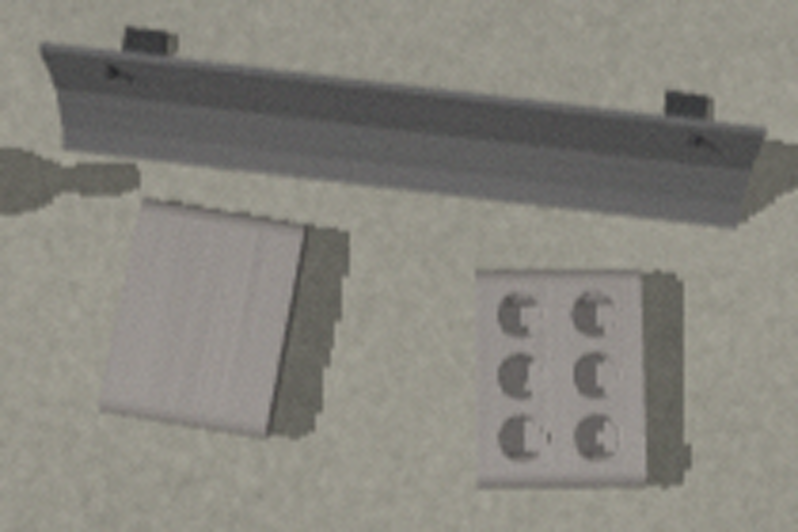

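The two cameras agree to within 5 mm. The fence toe centre is at (591.5, 67) with yaw −0.09, the palette centre is at about (524, 154), and the gap is about 25 mm. I'll push with two spread fingers, tool tilted forward.

```bash
cat >> h.py <<'E'
YAW=-0.09; O=np.array([591.5,67,0]); F=R.from_euler('z',YAW)
def W(p): return O+F.apply(p)            # fence frame -> world
def L(p): return F.inv().apply(np.array(p)-O)
def att(tilt,along='y',s=1):             # fingers lean forward-down by tilt deg; jaws open along fence y or x
    t=np.radians(tilt); z=np.array([np.sin(t),0,-np.cos(t)])
    x=s*(np.array([0,1.,0]) if along=='y' else np.array([np.cos(t),0,np.sin(t)]))
    M=F.as_matrix()@np.column_stack([x,np.cross(z,x),z])
    return R.from_matrix(M).as_euler('xyz')
def st(): print(read_clock(),'L',L(read_tool_pos()).round(1),'F',F.inv().apply(read_wrist_force()).round(1))
E
python3 - <<'E'
from h import *
for tilt in(15,):
  for a,s in(('y',1),('y',-1),('x',1),('x',-1)):
    for p in([-172,80,120],[-172,80,5],[-17,80,5],[85,80,130],[60,80,70],[-60,80,110]):
        for t in (tilt,0):
            q=planner.inverse_kinematics(W(p),att(t,a,s)); print(a,s,t,p,None if q is None else np.round(q,2))
E
```

```text
y 1 15 [-172, 80, 120] [-0.   -0.18 -0.49  2.21  0.08  0.88  0.94]
y 1 0 [-172, 80, 120] [ 0.85  0.08 -1.28  2.01  0.09  1.11  1.01]
y 1 15 [-172, 80, 5] [ 0.46  0.06 -1.01  2.3   0.36  0.62  0.67]
y 1 0 [-172, 80, 5] [ 0.59  0.34 -1.1   2.11  0.38  0.91  0.75]
y 1 15 [-17, 80, 5] [ 0.24  0.35 -0.67  2.    0.54  0.69  0.71]
y 1 0 [-17, 80, 5] [ 0.47  0.64 -0.98  1.77  0.6   1.07  0.76]
y 1 15 [85, 80, 130] [ 0.44  0.46 -0.93  1.67  0.57  1.01  0.83]
y 1 0 [85, 80, 130] [ 0.43  0.69 -1.02  1.41  0.59  1.37  0.88]
y 1 15 [60, 80, 70] [ 0.39  0.45 -0.85  1.78  0.59  0.89  0.77]
y 1 0 [60, 80, 70] [ 0.46  0.72 -1.04  1.53  0.64  1.26  0.82]
y 1 15 [-60, 80, 110] [ 0.86  0.29 -1.38  2.    0.54  0.93  0.7 ]
y 1 0 [-60, 80, 110] [ 0.56  0.4  -1.05  1.79  0.38  1.17  0.87]
y -1 15 [-172, 80, 120] [ 0.41 -0.23 -0.85  2.2  -0.05  0.87 -2.08]
y -1 0 [-172, 80, 120] [ 0.93  0.11 -1.38  2.01  0.12  1.12 -2.16]
y -1 15 [-172, 80, 5] [-0.85 -0.    0.3   2.34  0.27  0.61 -2.41]
y -1 0 [-172, 80, 5] [ 0.63  0.37 -1.16  2.11  0.43  0.93 -2.43]
y -1 15 [-17, 80, 5] [ 0.18  0.34 -0.61  2.    0.5   0.68 
[... 1327 characters left out ...]
20] [ 0.78  0.07 -1.22  2.01  0.07  1.11  2.59]
x -1 15 [-172, 80, 5] [ 0.64  0.09 -1.19  2.3   0.41  0.63  2.2 ]
x -1 0 [-172, 80, 5] [ 0.64  0.37 -1.17  2.11  0.43  0.93  2.28]
x -1 15 [-17, 80, 5] [ 0.63  0.58 -1.18  1.99  0.92  0.87  2.03]
x -1 0 [-17, 80, 5] [ 0.59  0.77 -1.18  1.76  0.78  1.16  2.21]
x -1 15 [85, 80, 130] [ 0.6   0.59 -1.18  1.66  0.77  1.1   2.28]
x -1 0 [85, 80, 130] [ 0.5   0.79 -1.18  1.4   0.72  1.43  2.37]
x -1 15 [60, 80, 70] [ 0.61  0.63 -1.18  1.77  0.86  1.01  2.18]
x -1 0 [60, 80, 70] [ 0.53  0.81 -1.18  1.53  0.77  1.32  2.32]
x -1 15 [-60, 80, 110] [ 0.71  0.18 -1.17  2.    0.39  0.88  2.39]
x -1 0 [-60, 80, 110] [ 0.64  0.47 -1.17  1.79  0.46  1.2   2.38]
```

```bash
python3 - <<'E'
from h import *
a=att(15)
env.move_ptp(W([-172,80,120]),a); st()
jaws.move_gripper(42); st()
env.move_linear(W([-172,80,5]),a,rate=120); st()
for x in(-120,-90,-60,-40,-28):
    env.move_linear(W([x,80,5]),a,rate=60); st()
cv2.imwrite("pics/side1.png",optics.snapshot("side"));cv2.imwrite("pics/top1.png",optics.snapshot("top"))
E
```

```text
2.9667 L [-171.5   79.5  120.1] F [-0.4 -0.9  0.1]
3.9667 L [-172.   80.  120.] F [ 0.6 -0.   0.4]
5.075 L [-171.5   80.3    5.5] F [ 0.4 -0.3  0.2]
6.0917 L [-120.    80.1    5. ] F [0.4 0.4 0. ]
6.7417 L [-89.3  80.1   5.2] F [-0.9  0.3 -0.1]
7.3917 L [-59.2  80.2   5.5] F [0.1 0.4 0.7]
7.875 L [-39.4  80.    5.2] F [ 0.3 -0.3 -0.7]
8.225 L [-27.3  80.    5.2] F [ 0.5  0.4 -0.7]
```

View pics/side1.png

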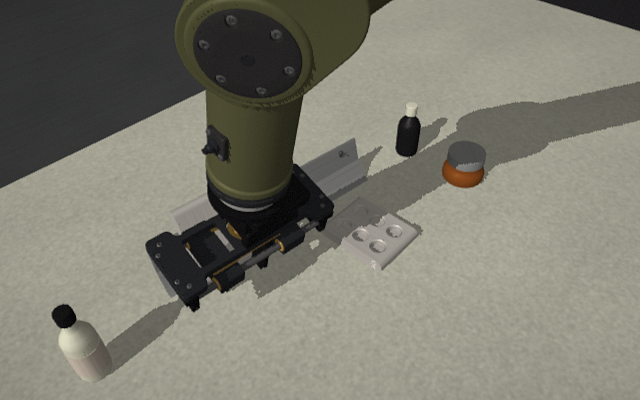

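The gripper hides the palette, and the spare is unmoved. I'll push to the end, back off and look.

```bash
python3 - <<'E'
from h import *
a=att(15)
for x in(-23,-19,-16):
    env.move_linear(W([x,80,5]),a,rate=30); st()
env.dwell(.2)
env.move_linear(W([-90,80,5]),a,rate=120);env.move_linear(W([-150,80,150]),a,rate=250); st()
s=optics.snapshot("side")[130:350,120:440]; t=optics.snapshot("top")[120:280,170:400]
s=cv2.resize(s,(640,440));t=cv2.resize(t,(640,445));cv2.imwrite("pics/s2.png",s);cv2.imwrite("pics/t2.png",t)
E
```

```text
8.6417 L [-23.   80.    4.9] F [-0.9  0.4 -0.8]
8.925 L [-21.5  79.9   4.1] F [-9.2 -0.7  4.2]
9.175 L [-21.   80.    3.2] F [-14.7  -1.    8.4]
10.9167 L [-150.    79.5  149.1] F [ 0.4 -0.3 -1. ]
```

View pics/s2.png

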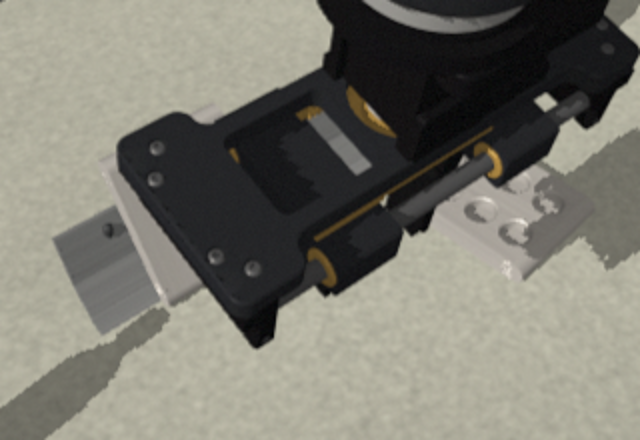

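View pics/t2.png

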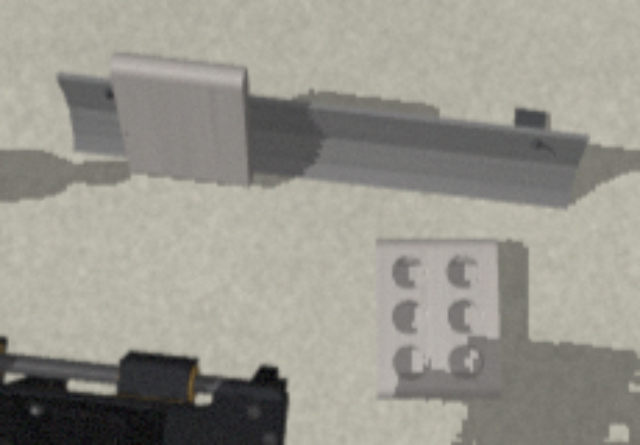

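The top view shows the palette leaning on the fence, with its upper edge at crop (112,55)–(247,68) and its foot at (132,175)–(247,186). The spare is untouched. Next I'll locate the edges.

```bash
python3 - <<'E'
from h import *
k=640/230
for z,ps in((90,[(113,54),(247,67)]),(92,[(113,66),(246,80)]),(8,[(132,175),(247,186)])):
    for p in ps: print(z,L(ray("top",(170+p[0]/k,120+p[1]/k),z)).round(1))
print(read_clock(), read_q().round(2))
E
```

```text
90 [ 36.8 122.6  90. ]
90 [37.9 46.  90. ]
92 [ 29.2 120.9  92. ]
92 [29.6 45.2 92. ]
8 [-14.8 122.2   8. ]
8 [-13.8  48.8   8. ]
11.0167 [ 0.06 -0.17 -0.51  2.14  0.06  0.93  0.99]
```

The upper edge is at x≈38, y≈84, z≈90, and 76 mm wide as expected. I'll hook both fingers behind it above the fence top and pull it back.

```bash
python3 - <<'E'
from h import *
a=att(0)
env.move_linear(W([-120,84,150]),att(8),rate=200)
env.move_linear(W([-40,84,150]),a,rate=200)
env.move_linear(W([70,84,150]),a,rate=200)
env.move_linear(W([70,84,72]),a,rate=120); st()
for x in(45,35,25,15,5,-5,-15):
    env.move_linear(W([x,84,73]),a,rate=40); st()
env.dwell(.5)
t=optics.snapshot("top")[120:280,170:400];cv2.imwrite("pics/t3a.png",cv2.resize(t,(640,445)))
env.move_linear(W([-5,84,150]),a,rate=150)
env.move_linear(W([130,84,170]),a,rate=250); st()
t=optics.snapshot("top")[120:280,170:400];s=optics.snapshot("side")[130:350,120:440]
cv2.imwrite("pics/t3.png",np.hstack([cv2.resize(t,(400,278)),cv2.resize(s,(400,278))]))
E
```

```text
13.375 L [70.4 84.3 72.8] F [0.3 0.3 0.1]
14.15 L [45.1 84.  73.1] F [ 0.2 -0.2  0.1]
14.55 L [34.5 84.  72.9] F [0.4 0.  0.3]
14.95 L [24.7 84.1 73. ] F [-0.1  0.  -0.6]
15.35 L [14.7 84.1 73.1] F [-0.1  0.1  0.6]
15.75 L [ 4.8 84.  73.1] F [-0.2  0.3  1.3]
16.15 L [-5.2 84.1 73.1] F [ 0.9 -0.3  0.7]
16.55 L [-15.2  84.1  73.1] F [0.4 0.4 0.3]
18.4667 L [128.5  84.4 168.2] F [0.2 0.3 0.1]
```

View pics/t3.png

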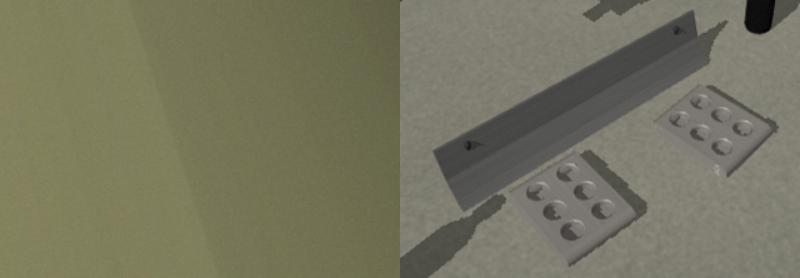

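The side view shows the palette flat with all six wells up, corners at about (512,190), (575,152), (634,210) and (572,264). The arm covers the top view. I'll check the position numerically and hand in.

```bash
python3 - <<'E'
from h import *
f=lambda p:L(ray("side",(120+(p[0]-400)/1.25,130+p[1]/(278/220)),16))
P=np.array([f(p) for p in[(512,190),(575,152),(634,210),(572,264)]]);print(P.round(1),P.mean(0),np.linalg.norm(np.roll(P,-1,0)-P,axis=1).round(1))
im=cv2.imread("pics/side0.png");now=optics.snapshot("side")
# spare shift between first and present picture
tpl=im[195:270,325:425];r=cv2.matchTemplate(now,tpl,cv2.TM_CCOEFF_NORMED);print(cv2.minMaxLoc(r)[1::2])
env.move_linear(W([130,84,200]),rate=150);st()
if -165<P.mean(0)[0]<-30: workorder.job_done();print("handed in",read_clock())
E
```

```text
[[ -20.9  118.2   16. ]
 [ -22.2   46.7   16. ]
 [-113.7   46.7   16. ]
 [-121.3  121.3   16. ]] [-69.51050696  83.21428692  16.        ] [ 71.5  91.5  75.  100.4]
(0.9955407381057739, (325, 195))
18.9667 L [130.2  84.5 201.4] F [-0.4 -0.5  0.1]
the job is handed in; nothing more can be done
the job is handed in; nothing more can be done
```

The palette is turned over and lies wells up in front of the fence. I handed the job in at about 19 s; no verdict is reported.

**What I did:** I pushed the palette to the fence with two spread fingers until it leaned there on its own. Then I hooked both fingers behind its upper edge and pulled it back past upright, so it fell flat.

**Last checks:**
- **Lean:** the top view showed the palette leaning by itself, with its upper edge at about 90 mm height. The lean angle came from the geometry and the contact force was not measured. Peak wrist force during the push was about 17 N.
- **Final position:** the centre is about 70 mm before the toe and all six wells are visible. The outline came out at 72–75 × 92–100 mm against the true 76 × 100 mm, which fits a flat plate within pixel error.
- **Spare:** it matched its starting position in the side picture with no pixel shift (score 0.996).
- **Robot:** the fingers were about 200 mm up, clear of everything, with no force on the wrist.
- **Not confirmed:** the last top picture was blocked by the arm, so the final state rests on the side camera only.

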